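# Load the press kit carrier in build order

### The arm

A 6-joint arm with a two-finger parallel gripper is mounted at the origin on the work surface. World frame = base frame: x ahead of the robot, y to its left, z up, the work surface at z = 0. Lengths are in m, angles in rad, forces in N, time in s.
With the tool pointing down it reaches from about 0.35 to 0.775 m from the base axis. Payload 7.3 kg.
Tool frame: the origin (TCP) lies at the centre of the arm's flange, where the gripper is bolted on; the fingertips stand 178 mm ahead of it and the grasp point (between the pads) lies robot.pinch_z ahead of it (robot.pinch_z is the distance from the TCP to the grasp point, in m); x points along the fingers, z is the direction in which the jaws open and shut, and the axes are right-handed (so a half turn about x gives the same grasp; the last joint's range is limited). The gripper opens to 92 mm and grips with 3 to 60 N. Pads are 19 mm wide; open, the fingers measure 130 mm over their backs; the gripper's body (75 mm by 190 mm) begins 47 mm behind the grasp point.
Start: joints at [-1.342, 0.342, 1.524, -0, 1.275, -0.146], TCP at [0.192, -0.489, 0.405] pointing down, gripper open.
Joint ranges: [-2.53, 2.53], [-0.77, 2.02], [0.04, 2.7], [-1, 4.14], [0.28, 2.66], [-3.11, 3.11]. Speed limits (rad/s): [2.57, 2.57, 3.14, 3.14, 3.14, 3.14].

### API

Orientations are given as [roll, pitch, yaw] about the fixed x, y, z axes, in that order (R = Rz(yaw) Ry(pitch) Rx(roll)).
In Python, from cell import robot gives the robot as it stands.
- The arm moves only by the shell command python3 -m jog 'ROWS' [FORCE]. ROWS is JSON, a list of rows, each an object of numbers: "fingers": the closure, from 0 (fully open) to 1 (shut); "x", "y", "z": the shift along the tool's x, y, z in cm; "spin": the turn about the tool's x in degrees. A call has 1 to 5 rows; each row is the pose to reach, as a shift and turn from the pose commanded when the call began, along the tool's axes at that moment; what a row does not reach only later rows make up. A row lasts 1/8 s, in which the tool goes at most 62.5 mm and 10.7 degrees, less where a joint would pass 70% of its speed; a pose out of reach is approached as far as the arm can. A call with a gripper value outside its range is refused whole. The fingers move at their own pace and stop on an object; FORCE is the grip in N (left out, the last holds). Time passes only in rows, so rows that repeat a pose let the fingers close. It gives the time, the measured TCP pose, the force and the opening at its end, in the units of the state.
- robot.observe(): the state, without advancing time (a new reading comes with each control period).
- robot.read_camera(name): name is "scene" or "top" or "wrist"; returns a dict with "color" (480x640x3 uint8, red, green, blue), "mtx" (3x3 intrinsics, pixels), "view" (4x4, takes a point from world to camera coordinates); the wrist camera has in their place "T_tool_cam" (4x4, takes a point from camera to tool coordinates, whose origin is the TCP and whose axes are the tool frame's). Camera axes: x right, y down, z forward; pixel columns grow to the right and rows downward; lengths in m; the calibration is good to about 2 mm. The wrist camera is an equidistant fisheye: a pixel r from the principal point sees the ray r / f radians off the axis. A picture is of the moment at which its call begins: read the wrist's pose just before it. There is no depth.
- robot.hand_in(): hands the job in, once; it reports no verdict.
Trained networks look in a picture, given as the dict that the camera call returned (one of the last four; its "shot" number tells which), for a name from the list of things; names that differ only in an ending like _2 or _b are one class to them, and where a whole thing is asked for, a point or a joint stands for the part that bears it (a point fixed in the world has none). Each returns a list of dicts, best first, with "conf" (0 to 1); they miss things now and then, are a little off and sometimes report something else, mostly with a low value. They report only what shows in the picture. A call takes as long as a camera call.
- robot.look_for(target, picture): "xy" ([column, row] in pixels, amid what is visible of it).
The state is a dict: "time": time; "qpos": joint angles; "qvel": joint speeds; "joint_efforts": joint torques, N m; "tool_pos": TCP position; "tool_rot": TCP orientation; "contact_force": force on the tool from outside, world axes, zero at the start; "torque": the same for the moment, N m; "opening": finger opening in m.
Only numpy, scipy, OpenCV 4.12 (cv2) and the standard library are available. Lean on these libraries where they do the work, as an engineer would, in place of code of your own. Each camera call takes 0.05 s, during which the arm holds its last target. There are 200 camera calls.

### The job

The bins in the rack stand in build order, beginning at the rack's orange end, with one sensor-head part in each. Move all four parts over to the kit carrier in that same order, the first one in the pocket next to the carrier's orange end. Stand each part upright on the floor of its pocket, set down rather than dropped, and do not tip any over.

Things in the scene. Friction and masses are not known exactly. Their poses are not given: they have to be found in the camera images.
- barrel_mid (a point): Blue lens barrel with a dark glass lens on top: loose upright round part, 58 mm tall, 30 mm across where it is gripped (from 10 mm to 46 mm above its foot), foot 36 to 40 mm across. Starts standing in the bin with the blue card. The point is its centre, half-way up (29 mm above its underside), z up along its axis.
- bush_mid (a point): Brass flanged bush with a dark bore on top (foot flange 40 mm across): loose upright round part, 58 mm tall, 30 mm across where it is gripped (from 10 mm to 46 mm above its foot), foot 36 to 40 mm across. Starts standing in the bin with the yellow card. The point is its centre, half-way up (29 mm above its underside), z up along its axis.
- spindle_mid (a point): Bare steel spindle, stepped to a 20 mm stub for its top 12 mm: loose upright round part, 58 mm tall, 30 mm across where it is gripped (from 10 mm to 46 mm above its foot), foot 36 to 40 mm across. Starts standing in the bin with the white card. The point is its centre, half-way up (29 mm above its underside), z up along its axis.
- connector_mid (a point): Green round connector with a black face and five brass pins on top: loose upright round part, 58 mm tall, 30 mm across where it is gripped (from 10 mm to 46 mm above its foot), foot 36 to 40 mm across. Starts standing in the bin with the green card. The point is its centre, half-way up (29 mm above its underside), z up along its axis.
- bin_blue: Black open bin with a sloping blue card at its front, fixed on the bin rack; 160 mm long along its x, 58 mm wide along its y, side and rear walls 36 mm high and 3 mm thick, floor 3 mm. Origin under its centre; its card end is at -x. Its part stands near the middle, free to be gripped along the bin's length.
- bin_brass: Black open bin with a sloping yellow card at its front, fixed on the bin rack; 160 mm long along its x, 58 mm wide along its y, side and rear walls 36 mm high and 3 mm thick, floor 3 mm. Origin under its centre; its card end is at -x. Its part stands near the middle, free to be gripped along the bin's length.
- bin_steel: Black open bin with a sloping white card at its front, fixed on the bin rack; 160 mm long along its x, 58 mm wide along its y, side and rear walls 36 mm high and 3 mm thick, floor 3 mm. Origin under its centre; its card end is at -x. Its part stands near the middle, free to be gripped along the bin's length.
- bin_green: Black open bin with a sloping green card at its front, fixed on the bin rack; 160 mm long along its x, 58 mm wide along its y, side and rear walls 36 mm high and 3 mm thick, floor 3 mm. Origin under its centre; its card end is at -x. Its part stands near the middle, free to be gripped along the bin's length.
- rack: Fixed aluminium bin rack in which the four bins stand side by side in a row along its y, 60 mm apart (centres at y = +90, +30, -30, -90 mm), on a 6 mm floor. One end plate, at +y, is orange: the row begins there. The other end plate is bare aluminium. 180 x 262 mm, end and rear plates 52 mm high. Origin under its centre.
- carrier: Fixed low grey kit carrier, 92 x 268 mm, with four open pockets in a row along its y, 56 mm apart (centres at x = 0, y = +84, +28, -28, -84 mm). Each pocket is 84 mm along x and 52 mm along y inside; its floor is 8 mm above the bench and the black ribs round it rise 6 mm above that floor. The end block at +y is orange, 20 mm high: the row begins there. It may lie turned any way round. Origin under its centre, z up.

How it is judged:
At the end, for the whole second after the job is handed in: Counted from the orange ends, every part stands in the carrier pocket with the same place in the row as its bin has in the rack: inside the pocket (within 28 mm of its centre along the pocket's length and 14 mm across), upright within 0.1 rad, on the pocket floor (height within 4 mm), at rest (((y of bin_blue in the frame of rack between 0.07 and 0.11 m and y of barrel_mid in the frame of carrier between 0.07 and 0.098 m) or (y of bin_blue in the frame of rack between 0.01 and 0.05 m and y of barrel_mid in the frame of carrier between 0.014 and 0.042 m) or (y of bin_blue in the frame of rack between -0.05 and -0.01 m and y of barrel_mid in the frame of carrier between -0.042 and -0.014 m) or (y of bin_blue in the frame of rack between -0.11 and -0.07 m and y of barrel_mid in the frame of carrier between -0.098 and -0.07 m)) and x of barrel_mid in the frame of carrier between -0.028 and 0.028 m and z of barrel_mid in the frame of carrier between 0.033 and 0.041 m and angle between each of barrel_mid, bush_mid, spindle_mid, connector_mid's own z axis and vertical below 0.1 rad and linear speed of each of barrel, bush, spindle, connector below 0.02 m/s and ((y of bin_brass in the frame of rack between 0.07 and 0.11 m and y of bush_mid in the frame of carrier between 0.07 and 0.098 m) or (y of bin_brass in the frame of rack between 0.01 and 0.05 m and y of bush_mid in the frame of carrier between 0.014 and 0.042 m) or (y of bin_brass in the frame of rack between -0.05 and -0.01 m and y of bush_mid in the frame of carrier between -0.042 and -0.014 m) or (y of bin_brass in the frame of rack between -0.11 and -0.07 m and y of bush_mid in the frame of carrier between -0.098 and -0.07 m)) and x of bush_mid in the frame of carrier between -0.028 and 0.028 m and z of bush_mid in the frame of carrier between 0.033 and 0.041 m and ((y of bin_steel in the frame of rack between 0.07 and 0.11 m and y of spindle_mid in the frame of carrier between 0.07 and 0.098 m) or (y of bin_steel in the frame of rack between 0.01 and 0.05 m and y of spindle_mid in the frame of carrier between 0.014 and 0.042 m) or (y of bin_steel in the frame of rack between -0.05 and -0.01 m and y of spindle_mid in the frame of carrier between -0.042 and -0.014 m) or (y of bin_steel in the frame of rack between -0.11 and -0.07 m and y of spindle_mid in the frame of carrier between -0.098 and -0.07 m)) and x of spindle_mid in the frame of carrier between -0.028 and 0.028 m and z of spindle_mid in the frame of carrier between 0.033 and 0.041 m and ((y of bin_green in the frame of rack between 0.07 and 0.11 m and y of connector_mid in the frame of carrier between 0.07 and 0.098 m) or (y of bin_green in the frame of rack between 0.01 and 0.05 m and y of connector_mid in the frame of carrier between 0.014 and 0.042 m) or (y of bin_green in the frame of rack between -0.05 and -0.01 m and y of connector_mid in the frame of carrier between -0.042 and -0.014 m) or (y of bin_green in the frame of rack between -0.11 and -0.07 m and y of connector_mid in the frame of carrier between -0.098 and -0.07 m)) and x of connector_mid in the frame of carrier between -0.028 and 0.028 m and z of connector_mid in the frame of carrier between 0.033 and 0.041 m); the robot touches nothing.
It fails at once if a part is dropped or thrown (falls free from more than about 30 mm) ((linear speed of barrel above 0.8 m/s and contact force between the fingers and barrel below 0.01 N) or (linear speed of bush above 0.8 m/s and contact force between the fingers and bush below 0.01 N) or (linear speed of spindle above 0.8 m/s and contact force between the fingers and spindle below 0.01 N) or (linear speed of connector above 0.8 m/s and contact force between the fingers and connector below 0.01 N)).
It fails at once if a part is tipped over (angle between any of barrel_mid, bush_mid, spindle_mid, connector_mid's own z axis and vertical above 1 rad).
It also fails if it takes over 109 s, if anything falls off the work surface, if the arm or the gripper's body presses on something with over 40 N, if the wrist force passes 120 N, or if a joint passes its speed limit or range.

## Working session

There is one attempt and no reset: what is moved stays moved. The work goes in short steps, Python scripts to look and compute and a shell command to move; the robot and the scene stay as the last step left them, time stands still between calls to the robot, and variables do not carry over. Pictures are saved under pics/ and viewed, on a budget of 14 in all, crops included, one or two more only if the job needs it, and the job is handed in when it is done.

```bash
ls; mkdir -p pics
python3 - <<'E'
from cell import robot
import cv2,numpy as np
print(robot.pinch_z, robot.observe())
for n in ("scene","top"):
    p=robot.read_camera(n); cv2.imwrite(f"pics/{n}0.png",p["color"][:,:,::-1])
    print(n,p["mtx"].tolist(),np.round(p["view"],4).tolist())
    for t in ["barrel_mid","bush_mid","spindle_mid","connector_mid","bin_blue","bin_brass","bin_steel","bin_green","rack","carrier"]:
        print(t,[(np.round(d["xy"]).tolist(),round(d["conf"],2)) for d in robot.look_for(t,p)][:2])
E
```

```text
pics
0.1592 {'time': 0.0, 'qpos': array([-1.34199579e+00,  3.42718492e-01,  1.52505880e+00, -4.71145197e-05,
        1.27539694e+00, -1.45974314e-01]), 'qvel': array([ 1.11193019e-03, -4.98488523e-04, -1.02448956e-03, -9.04195829e-05,
        1.36359374e-03, -3.67469031e-04]), 'joint_efforts': array([ 7.40061532e-04, -4.31245816e+01, -2.44218886e+01,  7.17497477e-02,
        5.57788624e-02, -1.62716506e-04]), 'tool_pos': array([ 0.19217625, -0.48840234,  0.40403236]), 'tool_rot': array([3.02409614, 1.56921411, 1.82808842]), 'contact_force': array([-0.62813137, -0.42299011, -0.01987215]), 'torque': array([0.02350689, 0.00069601, 0.05538097]), 'opening': 0.09191875268594159}
scene [[514.5505878272485, 0.0, 317.34538613812407], [0.0, 514.5505878272485, 235.19040793458805], [0.0, 0.0, 1.0]] [[0.4631, 0.8863, 0.0089, -0.2377], [0.5343, -0.2712, -0.8006, -0.2484], [-0.7071, 0.3755, -0.5991, 1.2373], [0.0, 0.0, 0.0, 1.0]]
barrel_mid [([425.0, 187.0], 0.77)]
bush_mid [([383.0, 219.0], 0.94)]
spindle_mid [([454.0, 186.0], 0.68)]
connector_mid [([400.0, 200.0], 0.63)]
bin_blue [([436.0, 202.0], 0.74)]
bin_brass [([369.0, 217.0], 0.78)]
bin_steel [([445.0, 188.0], 0.6)]
bin_green [([410.0, 214.0], 0.74)]
rack [([420.0, 232.0], 0.84), ([437.0, 204.0], 0.45)]
carrier [([200.0, 289.0], 0.68)]
top [[582.0761752944378, 0.0, 318.7484900919743], [0.0, 582.0761752944378, 239.79850940431365], [0.0, 0.0, 1.0]] [[-0.0034, -0.9996, 0.0286, -0.02], [-0.9963, 0.0009, -0.0863, 0.5351], [0.0862, -0.0287, -0.9959, 1.0677], [0.0, 0.0, 0.0, 1.0]]
barrel_mid [([181.0, 262.0], 0.82), ([216.0, 260.0], 0.37)]
bush_mid [([245.0, 244.0], 0.78)]
spindle_mid [([148.0, 255.0], 0.54)]
connector_mid [([217.0, 254.0], 0.71)]
bin_blue [([187.0, 252.0], 0.91), ([175.0, 213.0], 0.58)]
bin_brass [([248.0, 261.0], 0.7)]
bin_steel [([149.0, 272.0], 0.81)]
bin_green [([209.0, 263.0], 0.92)]
rack [([177.0, 211.0], 0.81)]
carrier [([410.0, 246.0], 0.86)]
```

View pics/top0.png

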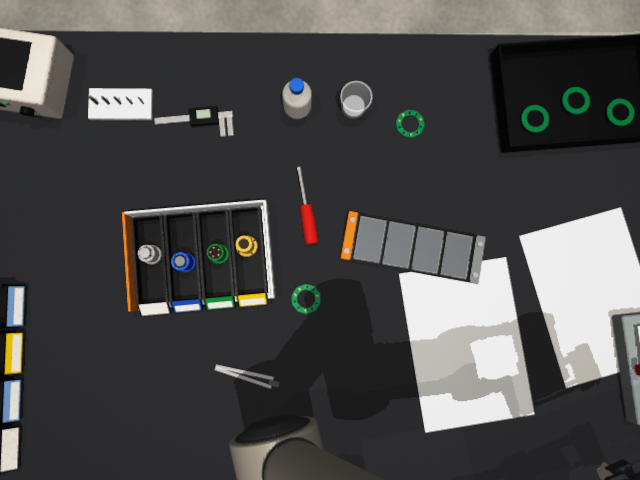

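View pics/scene0.png

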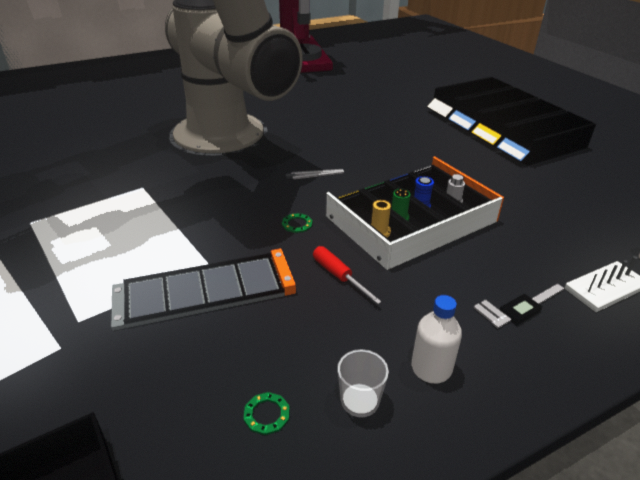

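The top view shows the rack with its orange plate on the left (column 125–131). The bins from there run white/spindle (148,252), blue/barrel (182,262), green/connector (217,253), yellow/bush (246,245). The carrier's orange end is also on the left, at (350,236), with pockets at about (369,240), (400,245), (428,251) and (459,256).

```bash
cat > h.py <<'E'
import numpy as np, cv2
from scipy.spatial.transform import Rotation as Ro
from scipy.optimize import least_squares
def hit(p,uv,z):
    "pixel -> world point on plane z"
    V=np.array(p["view"]);R,t=V[:3,:3],V[:3,3]
    c=-R.T@t; d=R.T@np.linalg.inv(p["mtx"])@np.r_[uv,1.]
    return c+d*(z-c[2])/d[2]
def proj(p,X):
    V=np.array(p["view"]); q=np.array(p["mtx"])@(V[:3,:3]@X+V[:3,3]); return q[:2]/q[2]
def hit_wrist(p,obs,uv,z):
    T=np.array(p["T_tool_cam"]);K=np.array(p["mtx"])
    m=np.array([(uv[0]-K[0,2])/K[0,0],(uv[1]-K[1,2])/K[1,1]]);th=np.hypot(*m)
    d=np.r_[m/max(th,1e-9)*np.sin(th),np.cos(th)]
    R=Ro.from_euler("xyz",obs["tool_rot"]).as_matrix()
    d=R@T[:3,:3]@d; c=obs["tool_pos"]+R@T[:3,3]
    return c+d*(z-c[2])/d[2]
PARTS=["spindle_mid","barrel_mid","connector_mid","bush_mid"]
E
python3 - <<'E'
from h import *; from cell import robot
t=robot.read_camera("top"); s=robot.read_camera("scene")
for n in PARTS:
    a=robot.look_for(n,t)[0]["xy"]; b=robot.look_for(n,s)[0]["xy"]
    r=least_squares(lambda X:np.r_[proj(t,X)-a,proj(s,X)-b],[.45,.2,.04])
    print(n,np.round(r.x*1e3),np.round(r.fun,1), "z=.045:",np.round(hit(t,a,.045)*1e3),np.round(hit(s,b,.045)*1e3))
hsv=cv2.cvtColor(t["color"],cv2.COLOR_RGB2HSV)
m=np.zeros((480,640),np.uint8); m[205:290,335:490]=1
g=t["color"].astype(int).sum(2); mm=((g>220)&(g<420)&(hsv[:,:,1]<90)&(m>0)).astype(np.uint8)
mm=cv2.erode(mm,np.ones((2,2)))
n,l,st,ce=cv2.connectedComponentsWithStats(mm)
for i in range(1,n):
    if st[i,4]>300:
        print("pocket",st[i,4],ce[i].round(1),(hit(t,ce[i],.008)*1e3).round(1))
for k,lo,hi in (("orange",5,18),):
    o=cv2.inRange(hsv,(lo,180,120),(hi,255,255)); n,l,st,ce=cv2.connectedComponentsWithStats(o)
    for i in range(1,n):
        if st[i,4]>100: print(k,st[i],ce[i].round(1),(hit(t,ce[i],.02)*1e3).round(1))
print("rack rear",[(hit(t,u,.052)*1e3).round() for u in ((124,213),(267,202))])
print("rack fronts",[(hit(t,u,.045)*1e3).round() for u in ((154,309),(187,306),(219,303),(252,300))])
print(Ro.from_euler("xyz",robot.observe()["tool_rot"]).as_matrix().round(3))
w=robot.read_camera("wrist"); print(w["mtx"],np.round(w["T_tool_cam"],4));
E
```

```text
spindle_mid [515. 286.  45.] [-2.4 -1.9 -3.1  0.3] z=.045: [512. 282.  45.] [517. 292.  45.]
barrel_mid [495. 224.  51.] [-1.9 -1.3 -2.3  0.2] z=.045: [493. 222.  45.] [489. 235.  45.]
connector_mid [508. 167.  52.] [-1.2 -0.8 -1.3  0.1] z=.045: [507. 166.  45.] [500. 176.  45.]
bush_mid [525. 115.  38.] [-1.4 -0.9 -1.6  0.1] z=.045: [523. 112.  45.] [534. 111.  45.]
pocket 994 [369.7 239. ] [ 537.9 -118.7    8. ]
pocket 1022 [398.6 244.1] [ 528. -174.    8.]
pocket 1024 [427.6 249.7] [ 517.2 -229.3    8. ]
pocket 1046 [456.5 255.1] [ 506.8 -284.8    8. ]
orange [341 211  17  49 402] [348.8 234.9] [544.5 -78.   20. ]
orange [122 212   9 100 341] [126.1 261.5] [495.1 336.7  20. ]
rack rear [array([582., 333.,  52.]), array([602.,  74.,  52.])]
rack fronts [array([408., 277.,  45.]), array([413., 218.,  45.]), array([418., 161.,  45.]), array([424., 101.,  45.])]
[[ 0.     0.931  0.366]
 [-0.     0.366 -0.931]
 [-1.    -0.     0.   ]]
[[371.64829954   0.         314.56012589]
 [  0.         371.64829954 239.46543949]
 [  0.           0.           1.        ]] [[ 1.200e-03 -2.810e-01  9.597e-01  1.990e-02]
 [-5.000e-04 -9.597e-01 -2.810e-01  7.640e-02]
 [ 1.000e+00 -2.000e-04 -1.300e-03  1.300e-03]
 [ 0.000e+00  0.000e+00  0.000e+00  1.000e+00]]
```

```bash
cat >> h.py <<'E'
def plan(obs,xyz,yaw_z):
    "tool-axis shift (cm) of the TCP and spin (deg) to a TCP target; yaw_z = world yaw of jaw axis"
    R=Ro.from_euler("xyz",obs["tool_rot"]).as_matrix()
    y=np.degrees(np.arctan2(R[1,2],R[0,2])); s=(y-yaw_z+90)%180-90
    print("pos",(obs["tool_pos"]*1e3).round(1),"jawyaw",y.round(2),"-> shift cm",(R.T@(np.array(xyz)-obs["tool_pos"])*100).round(2),"spin",s.round(2))
E
python3 -m jog '[{"y":5.6,"z":-2.8,"spin":-10},{"y":11.2,"z":-5.6,"spin":-20},{"y":16.8,"z":-8.4,"spin":-30},{"y":22.4,"z":-11.2,"spin":-40},{"y":28,"z":-14,"spin":-50}]'
python3 - <<'E'
from h import *; from cell import robot
plan(robot.observe(),[.50,.20,.40],4.4)
E
```

```text
pos [ 192.2 -488.5  404.7] jawyaw -68.53 -> shift cm [  0.47  53.85 -52.81] spin -72.93$[0]: bad value
```

```bash
python3 -m jog '[{"fingers":0,"x":0,"y":5.6,"z":-2.8,"spin":-10},{"fingers":0,"x":0,"y":11.2,"z":-5.6,"spin":-20},{"fingers":0,"x":0,"y":16.8,"z":-8.4,"spin":-30},{"fingers":0,"x":0,"y":22.4,"z":-11.2,"spin":-40},{"fingers":0,"x":0,"y":28,"z":-14,"spin":-50}]'
python3 - <<'E'
from h import *; from cell import robot
plan(robot.observe(),[.50,.20,.40],4.4)
E
```

```text
time: 2.28
tool_pos: [0.4022, -0.2545, 0.405]
tool_rot: [-0.504, 1.57, -0.822]
contact_force: [0.9, -0.7, -0.1]
opening: 0.0918
pos [ 402.2 -254.5  405. ] jawyaw -18.21 -> shift cm [ 0.47 46.23 -4.92] spin -22.61
```

```bash
python3 -m jog '[{"fingers":0.3,"x":0,"y":5.4,"z":-0.6,"spin":-5},{"fingers":0.3,"x":0,"y":10.8,"z":-1.2,"spin":-10},{"fingers":0.3,"x":0,"y":16.2,"z":-1.8,"spin":-15},{"fingers":0.3,"x":0,"y":21.6,"z":-2.4,"spin":-20},{"fingers":0.3,"x":0,"y":27,"z":-3,"spin":-22.6}]'
python3 - <<'E'
from h import *; from cell import robot
plan(robot.observe(),[.49,.18,.40],4.4)
w=robot.read_camera("wrist"); cv2.imwrite("pics/w1.png",w["color"][:,:,::-1])
E
```

```text
time: 2.9
tool_pos: [0.4586, 0.0111, 0.4049]
tool_rot: [-0.386, 1.57, -0.313]
contact_force: [0.1, -0.7, -0.7]
opening: 0.0642
pos [458.6  11.1 404.9] jawyaw 4.18 -> shift cm [ 0.49 16.61  4.36] spin -0.22
```

View pics/w1.png

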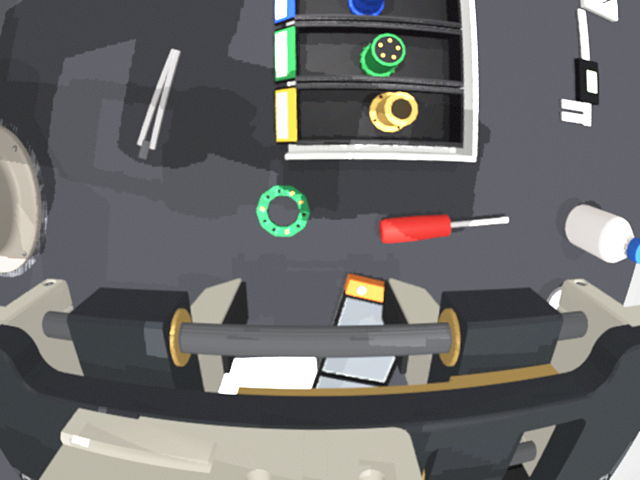

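The wrist view shows the bush (393,109), connector (385,52) and barrel (367,3), with no clutter between rack and carrier apart from the ring and the screwdriver. I move closer and measure.

```bash
python3 -m jog '[{"fingers":0.3,"x":0,"y":5,"z":2,"spin":0},{"fingers":0.3,"x":0,"y":10,"z":4.4,"spin":0},{"fingers":0.3,"x":0,"y":10,"z":4.4,"spin":0}]'
cat > meas.py <<'E'
from h import *; from cell import robot
import sys
def measure(names=PARTS,z=.038,tag=None):
    o=robot.observe(); w=robot.read_camera("wrist")
    if tag: cv2.imwrite(f"pics/{tag}.png",w["color"][:,:,::-1])
    r={}
    for n in names:
        for d in robot.look_for(n,w)[:2]:
            X=hit_wrist(w,o,d["xy"],z); r.setdefault(n,X)
            print(n,np.round(d["xy"]),round(d["conf"],2),(X*1e3).round(1))
    return o,r
if __name__=="__main__": measure(tag=sys.argv[1])
E
python3 meas.py w2
```

```text
time: 3.32
tool_pos: [0.4959, 0.115, 0.4044]
tool_rot: [1.03, 1.57, 1.106]
contact_force: [0.0, -0.3, 0.0]
opening: 0.0643
spindle_mid [341.  33.] 0.84 [507.9 288.   38. ]
spindle_mid [342. 100.] 0.37 [513.3 224.1  38. ]
barrel_mid [325.  92.] 0.63 [497.4 230.2  38. ]
connector_mid [336. 158.] 0.57 [512.4 168.8  38. ]
bush_mid [343. 214.] 0.65 [524.2 116.2  38. ]
```

View pics/w2.png

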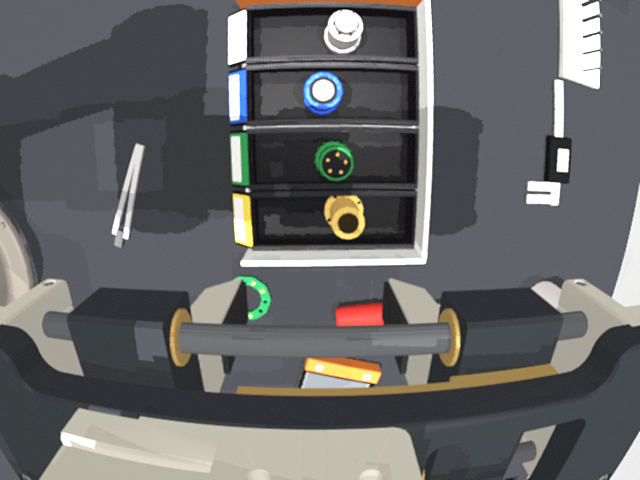

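The part positions from the wrist picture agree with the overhead ones. The bush comes first, at about (524,116).

```bash
python3 -m jog '[{"fingers":0.3,"x":3,"y":-0.1,"z":2.8,"spin":0},{"fingers":0.3,"x":8,"y":-0.1,"z":2.8,"spin":0},{"fingers":0.3,"x":13,"y":-0.1,"z":2.8,"spin":0},{"fingers":0.3,"x":17,"y":-0.1,"z":2.8,"spin":0},{"fingers":0.3,"x":17,"y":-0.1,"z":2.8,"spin":0}]'
python3 - <<'E'
from h import *; from cell import robot
plan(robot.observe(),[.5243,.116,.198],4.4)
w=robot.read_camera("wrist"); cv2.imwrite("pics/w3.png",w["color"][:,:,::-1])
E
```

```text
time: 4.2
tool_pos: [0.5223, 0.112, 0.2325]
tool_rot: [-3.119, 1.564, -3.05]
contact_force: [0.4, -0.1, 0.4]
opening: 0.0646
pos [522.3 112.  232.5] jawyaw 3.97 -> shift cm [3.45 0.38 0.25] spin -0.43
```

View pics/w3.png

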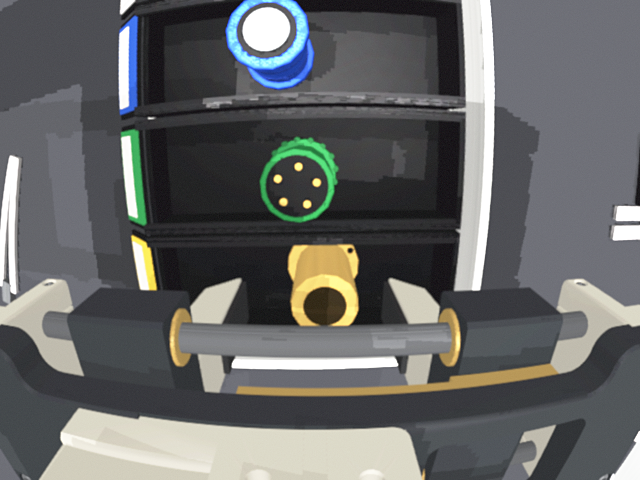

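The bush sits centred between the fingers, with its bore at about (325,304). I check that pixel against the top plane.

Run:
```python
from h import *; from cell import robot
o=robot.observe(); w=robot.read_camera("wrist")
for uv in ((325,304),): print(hit_wrist(w,o,uv,.067)*1e3)
print(hit_wrist(w,o,(298,180),.067)*1e3, hit_wrist(w,o,(267,30),.067)*1e3)
```

```text
[527.98568903 114.80018861  67.        ]
[513.04466748 168.29142281  67.        ] [496.71255334 228.59186845  67.        ]
```

```bash
python3 -m jog '[{"fingers":0.3,"x":1.7,"y":0.3,"z":0.4,"spin":0},{"fingers":0.3,"x":3.4,"y":0.3,"z":0.4,"spin":0},{"fingers":1,"x":3.4,"y":0.3,"z":0.4,"spin":0},{"fingers":1,"x":3.4,"y":0.3,"z":0.4,"spin":0},{"fingers":1,"x":3.4,"y":0.3,"z":0.4,"spin":0}]' 25
python3 -m jog '[{"fingers":1,"x":0,"y":0,"z":0,"spin":0},{"fingers":1,"x":0,"y":0,"z":0,"spin":0},{"fingers":1,"x":-1,"y":0,"z":0,"spin":0},{"fingers":1,"x":-3,"y":0,"z":0,"spin":0},{"fingers":1,"x":-6,"y":0,"z":0,"spin":0}]'
```

```text
time: 4.92
tool_pos: [0.5274, 0.1165, 0.2015]
tool_rot: [-0.034, 1.569, 0.038]
contact_force: [-0.4, 0.7, -0.3]
opening: 0.0387
time: 5.55
tool_pos: [0.5268, 0.1164, 0.2609]
tool_rot: [-3.089, 1.569, -3.018]
contact_force: [-0.7, -0.4, -1.4]
opening: 0.03
```

Gripped, opening 30 mm. Carrying it to pocket 4 at about (507,−285).

```bash
python3 -m jog '[{"fingers":1,"x":-3,"y":-2,"z":-0.2,"spin":2},{"fingers":1,"x":-4,"y":-6,"z":-0.7,"spin":5},{"fingers":1,"x":-4,"y":-11,"z":-1.4,"spin":8},{"fingers":1,"x":-4,"y":-16,"z":-2,"spin":12},{"fingers":1,"x":-4,"y":-21,"z":-2.6,"spin":15}]'
python3 - <<'E'
from h import *; from cell import robot
plan(robot.observe(),[.5068,-.2848,.24],-10.6)
w=robot.read_camera("wrist"); cv2.imwrite("pics/w4.png",w["color"][:,:,::-1])
E
```

```text
time: 6.18
tool_pos: [0.5157, -0.0963, 0.3012]
tool_rot: [-0.199, 1.57, -0.391]
contact_force: [0.2, -0.5, -1.8]
opening: 0.0297
pos [515.7 -96.3 301.2] jawyaw -11.03 -> shift cm [  6.13 -18.67   2.72] spin -0.43
```

View pics/w4.png

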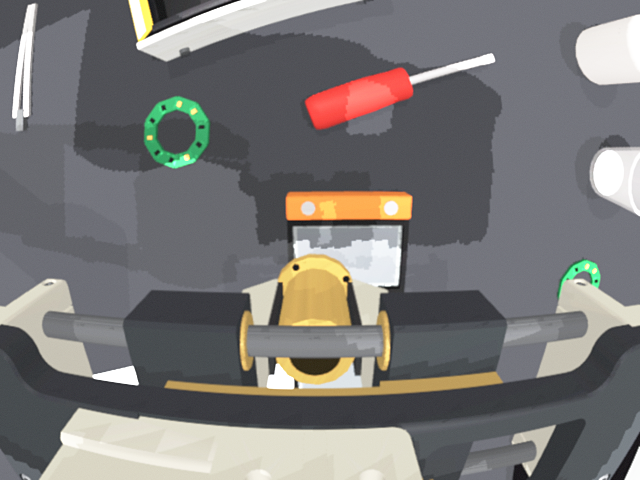

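The bush hangs straight in the jaws, and the jaws are parallel to the carrier. The orange block is at (349,206).

```bash
python3 - <<'E'
from h import *; from cell import robot
o=robot.observe(); w=robot.read_camera("wrist")
c=np.array([537.9,-118.7])-84*np.array([.184,.983]); R=Ro.from_euler("z",-10.6,degrees=True).as_matrix()[:2,:2]
for uv,z in (((287,194),.02),((411,194),.02),((292,223),.008),((408,223),.008)):
    X=hit_wrist(w,o,uv,z)*1e3; print(uv,X.round(1),"in carrier",(R.T@(X[:2]-c)).round(1))
E
python3 -m jog '[{"fingers":1,"x":0,"y":-4.5,"z":0.7,"spin":0},{"fingers":1,"x":0,"y":-9,"z":1.4,"spin":0},{"fingers":1,"x":1,"y":-14,"z":2,"spin":0},{"fingers":1,"x":3,"y":-18.7,"z":2.7,"spin":0},{"fingers":1,"x":6,"y":-18.7,"z":2.7,"spin":-0.4}]'
python3 - <<'E'
from h import *; from cell import robot
plan(robot.observe(),[.5068,-.2848,.201],-10.6)
E
```

```text
(287, 194) [504.1 -66.9  20. ] in carrier [-42.7 128.7]
(411, 194) [592.2 -83.8  20. ] in carrier [ 47.  128.3]
(292, 223) [501.9 -91.2   8. ] in carrier [-40.5 104.4]
(408, 223) [ 589.6 -108.5    8. ] in carrier [ 48.9 103.5]
time: 6.9
tool_pos: [0.5072, -0.2865, 0.2411]
tool_rot: [-0.564, 1.567, -0.751]
contact_force: [0.3, 0.3, -2.5]
opening: 0.0296
pos [ 507.2 -286.5  241.1] jawyaw -10.7 -> shift cm [ 4.01  0.17 -0.08] spin -0.1
```

```bash
python3 -m jog '[{"fingers":1,"x":2,"y":-0.1,"z":0.1,"spin":0},{"fingers":1,"x":3.4,"y":-0.1,"z":0.1,"spin":0},{"fingers":1,"x":3.7,"y":-0.1,"z":0.1,"spin":0},{"fingers":1,"x":3.7,"y":-0.1,"z":0.1,"spin":0},{"fingers":1,"x":3.7,"y":-0.1,"z":0.1,"spin":0}]'
python3 -m jog '[{"fingers":1,"x":0.1,"y":0,"z":0,"spin":0},{"fingers":1,"x":0.2,"y":0,"z":0,"spin":0},{"fingers":1,"x":0.2,"y":0,"z":0,"spin":0}]'
python3 -m jog '[{"fingers":1,"x":0.1,"y":0,"z":0,"spin":0},{"fingers":1,"x":0.1,"y":0,"z":0,"spin":0}]'
```

```text
time: 7.52
tool_pos: [0.5082, -0.2847, 0.2047]
tool_rot: [-0.486, 1.569, -0.67]
contact_force: [0.5, -0.1, -2.3]
opening: 0.0297
time: 7.9
tool_pos: [0.5079, -0.2847, 0.2017]
tool_rot: [-2.591, 1.571, -2.775]
contact_force: [0.3, -0.3, -0.9]
opening: 0.0296
time: 8.15
tool_pos: [0.5079, -0.2847, 0.2006]
tool_rot: [3.035, 1.571, 2.852]
contact_force: [-0.9, 0.5, -0.8]
opening: 0.0297
```

It is touching down, so I release and rise, then check.

```bash
python3 -m jog '[{"fingers":0.75,"x":0,"y":0,"z":0,"spin":0},{"fingers":0.3,"x":0,"y":0,"z":0,"spin":0},{"fingers":0.3,"x":0,"y":0,"z":0,"spin":0},{"fingers":0.3,"x":0,"y":0,"z":0,"spin":0},{"fingers":0.3,"x":-3,"y":0,"z":0,"spin":0}]'
python3 -m jog '[{"fingers":0.3,"x":-4,"y":0,"z":0,"spin":0},{"fingers":0.3,"x":-9,"y":0,"z":0,"spin":0},{"fingers":0.3,"x":-10,"y":-5,"z":0,"spin":0},{"fingers":0.3,"x":-10,"y":-8,"z":0,"spin":0},{"fingers":0.3,"x":-10,"y":-8,"z":0,"spin":0}]'
python3 -m jog '[{"fingers":0.3,"x":0,"y":0,"z":0,"spin":0}]'
cat > chk.py <<'E'
from meas import *
a=sys.argv[1]; names=sys.argv[2:]
o,r=measure(names,.037,a); print(o["tool_pos"])
c=np.array([537.9,-118.7])-84*np.array([.184,.983]); R=Ro.from_euler("z",-10.6,degrees=True).as_matrix()[:2,:2]
for n,X in r.items(): print(n,"carrier",(R.T@(X[:2]*1e3-c)).round(1))
E
python3 chk.py w5 bush_mid
```

```text
time: 8.78
tool_pos: [0.5073, -0.2843, 0.2291]
tool_rot: [2.698, 1.566, 2.514]
contact_force: [0.8, 0.0, -0.1]
opening: 0.0629
time: 9.4
tool_pos: [0.4926, -0.3652, 0.3308]
tool_rot: [-0.949, 1.57, -1.136]
contact_force: [-0.4, 0.3, -0.5]
opening: 0.0645
time: 9.52
tool_pos: [0.4933, -0.3628, 0.3304]
tool_rot: [2.246, 1.57, 2.062]
contact_force: [-0.1, -0.3, -0.8]
opening: 0.0644
bush_mid [316. 129.] 0.8 [ 509.3 -285.3   37. ]
[ 0.49328392 -0.3627937   0.33040008]
bush_mid carrier [  2.5 -85. ]
```

View pics/w5.png

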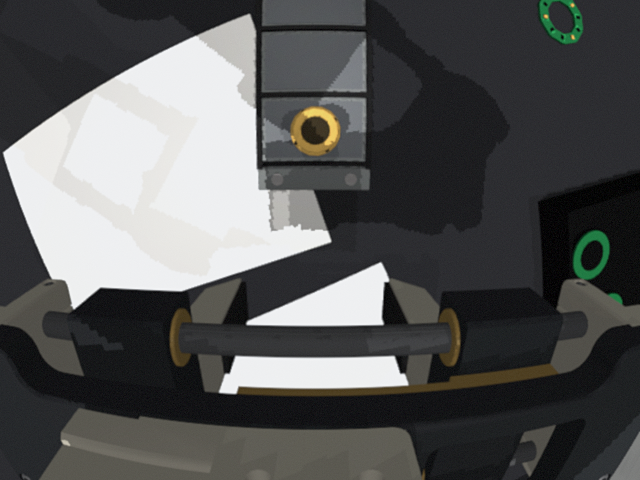

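The bush stands upright and centred in pocket 4, at (316,129). Next is the connector.

```bash
python3 -m jog '[{"fingers":0.3,"x":0,"y":5,"z":-0.7,"spin":0},{"fingers":0.3,"x":0,"y":10.5,"z":-1.5,"spin":0},{"fingers":0.3,"x":0,"y":16,"z":-2.4,"spin":0},{"fingers":0.3,"x":0,"y":21.5,"z":-3.2,"spin":0},{"fingers":0.3,"x":0,"y":27,"z":-4,"spin":0}]'
python3 -m jog '[{"fingers":0.3,"x":0,"y":5.5,"z":-0.8,"spin":-3},{"fingers":0.3,"x":1,"y":11,"z":-1.6,"spin":-6},{"fingers":0.3,"x":2,"y":16.5,"z":-2.4,"spin":-9},{"fingers":0.3,"x":3,"y":22,"z":-3.1,"spin":-12},{"fingers":0.3,"x":3,"y":25.5,"z":-3.7,"spin":-15}]'
python3 -m jog '[{"fingers":0.3,"x":0,"y":0,"z":0,"spin":0}]'
python3 - <<'E'
from h import *; from cell import robot
plan(robot.observe(),[.513,.1683,.201],4.4)
E
```

```text
time: 10.25
tool_pos: [0.503, -0.0879, 0.3309]
tool_rot: [0.224, 1.57, 0.041]
contact_force: [1.0, 0.0, -0.4]
opening: 0.0641
time: 10.88
tool_pos: [0.5124, 0.1701, 0.3]
tool_rot: [3.067, 1.569, -3.133]
contact_force: [1.1, -0.6, 0.2]
opening: 0.0641
time: 11.0
tool_pos: [0.5126, 0.1699, 0.3005]
tool_rot: [2.208, 1.57, 2.291]
contact_force: [0.1, -0.5, -0.6]
opening: 0.0642
pos [512.6 169.9 300.5] jawyaw 4.78 -> shift cm [ 9.95 -0.16  0.03] spin 0.38
```

```bash
python3 -m jog '[{"fingers":0.3,"x":4,"y":-0.1,"z":0,"spin":0.4},{"fingers":0.3,"x":7.5,"y":-0.1,"z":0,"spin":0.4},{"fingers":0.3,"x":9.9,"y":-0.1,"z":0,"spin":0.4},{"fingers":0.3,"x":9.9,"y":-0.1,"z":0,"spin":0.4},{"fingers":1,"x":9.9,"y":-0.1,"z":0,"spin":0.4}]'
python3 -m jog '[{"fingers":1,"x":0,"y":0,"z":0,"spin":0},{"fingers":1,"x":0,"y":0,"z":0,"spin":0},{"fingers":1,"x":0,"y":0,"z":0,"spin":0},{"fingers":1,"x":0,"y":0,"z":0,"spin":0}]'
python3 -m jog '[{"fingers":1,"x":-1,"y":0,"z":0,"spin":0},{"fingers":1,"x":-4,"y":0,"z":0,"spin":0},{"fingers":1,"x":-8,"y":0,"z":0,"spin":0},{"fingers":1,"x":-10,"y":-1,"z":0,"spin":0},{"fingers":1,"x":-10,"y":-5,"z":0,"spin":0}]'
python3 - <<'E'
from h import *; from cell import robot
plan(robot.observe(),[.519,-.230,.24],-10.6)
E
```

```text
time: 11.62
tool_pos: [0.5139, 0.1656, 0.2027]
tool_rot: [-0.016, 1.569, 0.054]
contact_force: [0.4, 1.0, -0.1]
opening: 0.058
time: 12.12
tool_pos: [0.5136, 0.1659, 0.2022]
tool_rot: [-0.129, 1.57, -0.058]
contact_force: [-0.9, -0.8, 5.6]
opening: 0.0295
time: 12.75
tool_pos: [0.5175, 0.1168, 0.3041]
tool_rot: [0.061, 1.566, 0.135]
contact_force: [0.0, -0.2, -0.8]
opening: 0.0295
pos [517.5 116.8 304.1] jawyaw 4.25 -> shift cm [  6.39 -34.6   -2.44] spin 14.85
```

```bash
python3 -m jog '[{"fingers":1,"x":0,"y":-5,"z":-0.3,"spin":3},{"fingers":1,"x":0,"y":-11,"z":-0.8,"spin":6},{"fingers":1,"x":0,"y":-17,"z":-1.2,"spin":9},{"fingers":1,"x":0,"y":-23,"z":-1.6,"spin":12},{"fingers":1,"x":0,"y":-29,"z":-2,"spin":14.8}]'
python3 -m jog '[{"fingers":1,"x":0,"y":0,"z":0,"spin":0}]'
python3 - <<'E'
from h import *; from cell import robot
plan(robot.observe(),[.519,-.230,.2055],-10.6)
E
```

```text
time: 13.38
tool_pos: [0.5175, -0.1766, 0.3023]
tool_rot: [-0.202, 1.57, -0.391]
contact_force: [1.5, 0.3, -0.8]
opening: 0.0297
time: 13.5
tool_pos: [0.5175, -0.1787, 0.302]
tool_rot: [-0.74, 1.569, -0.933]
contact_force: [0.4, 0.7, -1.4]
opening: 0.0296
pos [ 517.5 -178.7  302. ] jawyaw -11.06 -> shift cm [ 9.66 -5.    1.12] spin -0.46
```

```bash
python3 -m jog '[{"fingers":1,"x":1,"y":-3,"z":0.6,"spin":-0.4},{"fingers":1,"x":4,"y":-5,"z":1.1,"spin":-0.4},{"fingers":1,"x":7,"y":-5,"z":1.1,"spin":-0.4},{"fingers":1,"x":9.2,"y":-5,"z":1.1,"spin":-0.4},{"fingers":1,"x":9.7,"y":-5,"z":1.1,"spin":-0.4}]'
python3 -m jog '[{"fingers":1,"x":0.1,"y":0,"z":0,"spin":0},{"fingers":1,"x":0.2,"y":0,"z":0,"spin":0}]'
python3 -m jog '[{"fingers":1,"x":0.1,"y":0,"z":0,"spin":0},{"fingers":1,"x":0.1,"y":0,"z":0,"spin":0}]'
```

```text
time: 14.12
tool_pos: [0.519, -0.2248, 0.2036]
tool_rot: [2.749, 1.568, 2.57]
contact_force: [0.0, 0.0, -1.0]
opening: 0.0296
time: 14.38
tool_pos: [0.5197, -0.2257, 0.2038]
tool_rot: [-0.376, 1.569, -0.555]
contact_force: [0.2, 1.0, -0.9]
opening: 0.0293
time: 14.62
tool_pos: [0.5194, -0.2259, 0.2021]
tool_rot: [-0.425, 1.57, -0.605]
contact_force: [0.4, -0.1, -1.1]
opening: 0.0293
```

```bash
python3 -m jog '[{"fingers":1,"x":-0.1,"y":-0.5,"z":0,"spin":0},{"fingers":1,"x":-0.1,"y":-0.5,"z":0,"spin":0},{"fingers":1,"x":0.1,"y":-0.5,"z":0,"spin":0},{"fingers":1,"x":0.1,"y":-0.5,"z":0,"spin":0}]'
```

```text
time: 15.12
tool_pos: [0.5184, -0.231, 0.2012]
tool_rot: [-0.773, 1.57, -0.953]
contact_force: [-0.7, 0.0, 4.1]
opening: 0.0297
```

```bash
python3 -m jog '[{"fingers":0.75,"x":0,"y":0,"z":0,"spin":0},{"fingers":0.3,"x":0,"y":0,"z":0,"spin":0},{"fingers":0.3,"x":0,"y":0,"z":0,"spin":0},{"fingers":0.3,"x":0,"y":0,"z":0,"spin":0},{"fingers":0.3,"x":-3,"y":0,"z":0,"spin":0}]'
python3 -m jog '[{"fingers":0.3,"x":-4,"y":0,"z":0,"spin":0},{"fingers":0.3,"x":-9,"y":0,"z":0,"spin":0},{"fingers":0.3,"x":-10,"y":-5,"z":0,"spin":0},{"fingers":0.3,"x":-10,"y":-8,"z":0,"spin":0},{"fingers":0.3,"x":-10,"y":-8,"z":0,"spin":0}]'
python3 -m jog '[{"fingers":0.3,"x":0,"y":0,"z":0,"spin":0}]'
python3 chk.py w6 connector_mid
python3 - <<'E'
from h import *; from cell import robot
plan(robot.observe(),[.497,.2295,.3],-10.6)
E
```

```text
time: 15.75
tool_pos: [0.5177, -0.2304, 0.2289]
tool_rot: [2.774, 1.566, 2.594]
contact_force: [0.3, 0.2, -0.4]
opening: 0.0624
time: 16.38
tool_pos: [0.5035, -0.3112, 0.3306]
tool_rot: [-1.07, 1.57, -1.253]
contact_force: [0.2, -0.2, -0.4]
opening: 0.0642
time: 16.5
tool_pos: [0.504, -0.3089, 0.3303]
tool_rot: [2.348, 1.57, 2.168]
contact_force: [-0.2, 0.6, 0.5]
opening: 0.0642
connector_mid [318. 128.] 0.96 [ 521.1 -231.3   37. ]
[ 0.50403022 -0.30891591  0.33028382]
connector_mid carrier [  4.2 -29.7]
pos [ 504.3 -308.5  330.5] jawyaw -10.27 -> shift cm [  3.08  52.81 -10.3 ] spin 0.33
```

View pics/w6.png

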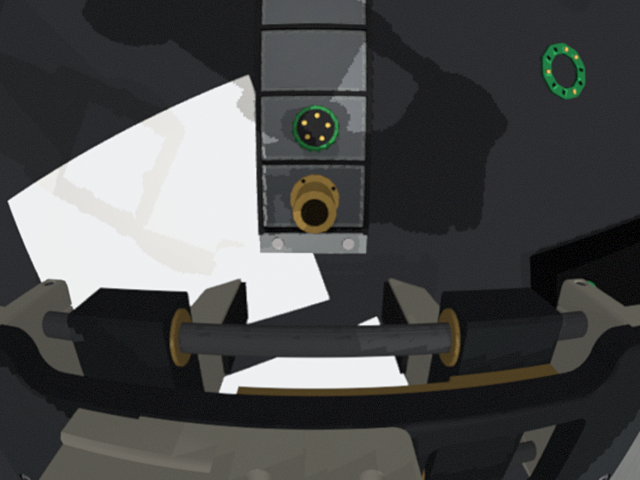

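The connector (318,128) is upright and centred in pocket 3, and the bush is undisturbed. The barrel is next.

```bash
python3 -m jog '[{"fingers":0.3,"x":0,"y":5,"z":-1,"spin":0},{"fingers":0.3,"x":0,"y":10.5,"z":-2.1,"spin":0},{"fingers":0.3,"x":0,"y":16,"z":-3.1,"spin":0},{"fingers":0.3,"x":0,"y":21.5,"z":-4.2,"spin":0},{"fingers":0.3,"x":0,"y":27,"z":-5.3,"spin":0}]'
python3 -m jog '[{"fingers":0.3,"x":0,"y":5.5,"z":-1.1,"spin":-3},{"fingers":0.3,"x":1,"y":11,"z":-2.2,"spin":-6},{"fingers":0.3,"x":2,"y":16.5,"z":-3.2,"spin":-9},{"fingers":0.3,"x":3,"y":22,"z":-4.3,"spin":-12},{"fingers":0.3,"x":3,"y":25.8,"z":-5,"spin":-14.7}]'
python3 -m jog '[{"fingers":0.3,"x":0,"y":0,"z":0,"spin":0}]'
python3 - <<'E'
from h import *; from cell import robot
plan(robot.observe(),[.497,.229,.201],4.4)
E
```

```text
time: 17.23
tool_pos: [0.4999, -0.0317, 0.3308]
tool_rot: [0.34, 1.57, 0.161]
contact_force: [1.1, 0.0, 0.6]
opening: 0.0646
time: 17.85
tool_pos: [0.496, 0.2316, 0.2999]
tool_rot: [-3.035, 1.569, -2.954]
contact_force: [1.5, 0.5, -0.3]
opening: 0.0644
time: 17.98
tool_pos: [0.4963, 0.2315, 0.3004]
tool_rot: [2.174, 1.57, 2.256]
contact_force: [0.8, 0.0, -0.3]
opening: 0.0643
pos [496.3 231.5 300.4] jawyaw 4.69 -> shift cm [ 9.94 -0.26  0.05] spin 0.29
```

```bash
python3 -m jog '[{"fingers":0.3,"x":4,"y":0,"z":0,"spin":0.3},{"fingers":0.3,"x":7.5,"y":0,"z":0,"spin":0.3},{"fingers":0.3,"x":9.9,"y":0,"z":0,"spin":0.3},{"fingers":0.3,"x":9.9,"y":0,"z":0,"spin":0.3},{"fingers":1,"x":9.9,"y":0,"z":0,"spin":0.3}]'
python3 -m jog '[{"fingers":1,"x":0,"y":0,"z":0,"spin":0},{"fingers":1,"x":0,"y":0,"z":0,"spin":0},{"fingers":1,"x":0,"y":0,"z":0,"spin":0},{"fingers":1,"x":0,"y":0,"z":0,"spin":0}]'
python3 -m jog '[{"fingers":1,"x":-1,"y":0,"z":0,"spin":0},{"fingers":1,"x":-4,"y":0,"z":0,"spin":0},{"fingers":1,"x":-8,"y":0,"z":0,"spin":0},{"fingers":1,"x":-10,"y":-1,"z":0,"spin":0},{"fingers":1,"x":-10,"y":-5,"z":0,"spin":0}]'
python3 - <<'E'
from h import *; from cell import robot
plan(robot.observe(),[.529,-.175,.24],-10.6)
E
```

```text
time: 18.6
tool_pos: [0.4977, 0.2282, 0.2027]
tool_rot: [0.106, 1.569, 0.177]
contact_force: [0.3, -0.3, -0.1]
opening: 0.0585
time: 19.1
tool_pos: [0.4974, 0.2285, 0.2021]
tool_rot: [0.021, 1.57, 0.092]
contact_force: [-1.7, -0.3, 4.9]
opening: 0.0318
time: 19.73
tool_pos: [0.5013, 0.1793, 0.3041]
tool_rot: [0.17, 1.566, 0.244]
contact_force: [0.3, -0.5, -2.1]
opening: 0.0316
pos [501.3 179.3 304.1] jawyaw 4.24 -> shift cm [  6.38 -35.55   0.12] spin 14.84
```

```bash
python3 -m jog '[{"fingers":1,"x":0,"y":-5,"z":0,"spin":3},{"fingers":1,"x":0,"y":-11,"z":0,"spin":6},{"fingers":1,"x":0,"y":-17,"z":0,"spin":9},{"fingers":1,"x":0,"y":-23,"z":0,"spin":12},{"fingers":1,"x":0,"y":-29,"z":0,"spin":14.8}]'
python3 -m jog '[{"fingers":1,"x":0,"y":-3,"z":0,"spin":0},{"fingers":1,"x":0,"y":-5,"z":0.5,"spin":0},{"fingers":1,"x":0,"y":-5,"z":0.5,"spin":0}]'
python3 - <<'E'
from h import *; from cell import robot
plan(robot.observe(),[.529,-.175,.2055],-10.6)
E
```

```text
time: 20.35
tool_pos: [0.5214, -0.1127, 0.3023]
tool_rot: [-0.143, 1.57, -0.332]
contact_force: [0.7, 0.2, -0.8]
opening: 0.0322
time: 20.72
tool_pos: [0.5173, -0.1616, 0.3019]
tool_rot: [-0.185, 1.57, -0.374]
contact_force: [0.2, 0.7, -1.0]
opening: 0.0317
pos [ 517.3 -161.6  301.9] jawyaw -10.81 -> shift cm [ 9.64 -1.1   1.39] spin -0.21
```

```bash
python3 -m jog '[{"fingers":1,"x":1,"y":-1.5,"z":1.2,"spin":0},{"fingers":1,"x":4,"y":-1.5,"z":1.2,"spin":0},{"fingers":1,"x":7,"y":-1.5,"z":1.2,"spin":0},{"fingers":1,"x":9.2,"y":-1.5,"z":1.2,"spin":0},{"fingers":1,"x":9.6,"y":-1.5,"z":1.2,"spin":0}]'
python3 -m jog '[{"fingers":1,"x":0.1,"y":0,"z":0,"spin":0},{"fingers":1,"x":0.2,"y":0,"z":0,"spin":0}]'
python3 -m jog '[{"fingers":1,"x":0,"y":0,"z":0,"spin":0},{"fingers":1,"x":0.1,"y":0,"z":0,"spin":0}]'
```

```text
time: 21.35
tool_pos: [0.5262, -0.177, 0.2038]
tool_rot: [2.869, 1.567, 2.683]
contact_force: [0.0, -0.2, -0.2]
opening: 0.032
time: 21.6
tool_pos: [0.5266, -0.1778, 0.2046]
tool_rot: [-0.307, 1.569, -0.493]
contact_force: [0.4, 0.4, -0.3]
opening: 0.0318
time: 21.85
tool_pos: [0.5263, -0.1778, 0.2033]
tool_rot: [-0.337, 1.57, -0.525]
contact_force: [-0.6, -0.0, -0.8]
opening: 0.0316
```

```bash
python3 -m jog '[{"fingers":1,"x":0,"y":0.2,"z":0.1,"spin":0},{"fingers":1,"x":0.1,"y":0.2,"z":0.1,"spin":0},{"fingers":1,"x":0.2,"y":0.2,"z":0.1,"spin":0},{"fingers":1,"x":0.2,"y":0.2,"z":0.1,"spin":0}]'
python3 -m jog '[{"fingers":1,"x":0.1,"y":0,"z":0,"spin":0},{"fingers":1,"x":0.1,"y":0,"z":0,"spin":0}]'
```

```text
time: 22.35
tool_pos: [0.5275, -0.1759, 0.2012]
tool_rot: [-0.396, 1.57, -0.583]
contact_force: [-1.3, 0.6, 4.5]
opening: 0.032
time: 22.6
tool_pos: [0.5275, -0.1759, 0.201]
tool_rot: [-0.399, 1.57, -0.586]
contact_force: [-4.6, 2.5, 13.1]
opening: 0.0319
```

It is seated on the floor (13 N). I release and check.

```bash
python3 -m jog '[{"fingers":0.75,"x":0,"y":0,"z":0,"spin":0},{"fingers":0.3,"x":0,"y":0,"z":0,"spin":0},{"fingers":0.3,"x":0,"y":0,"z":0,"spin":0},{"fingers":0.3,"x":0,"y":0,"z":0,"spin":0},{"fingers":0.3,"x":-3,"y":0,"z":0,"spin":0}]'
python3 -m jog '[{"fingers":0.3,"x":-4,"y":0,"z":0,"spin":0},{"fingers":0.3,"x":-9,"y":0,"z":0,"spin":0},{"fingers":0.3,"x":-10,"y":-5,"z":0,"spin":0},{"fingers":0.3,"x":-10,"y":-8,"z":0,"spin":0},{"fingers":0.3,"x":-10,"y":-8,"z":0,"spin":0}]'
python3 -m jog '[{"fingers":0.3,"x":0,"y":0,"z":0,"spin":0}]'
python3 chk.py w7 barrel_mid
python3 - <<'E'
from h import *; from cell import robot
plan(robot.observe(),[.490,.20,.33],4.4)
E
```

```text
time: 23.22
tool_pos: [0.5268, -0.1757, 0.2279]
tool_rot: [2.888, 1.566, 2.701]
contact_force: [0.3, -0.9, -0.3]
opening: 0.0633
time: 23.85
tool_pos: [0.5121, -0.2564, 0.3296]
tool_rot: [-1.211, 1.57, -1.401]
contact_force: [0.1, 0.6, 0.5]
opening: 0.0636
time: 23.98
tool_pos: [0.5126, -0.2541, 0.3293]
tool_rot: [2.445, 1.57, 2.257]
contact_force: [1.1, 0.2, 0.4]
opening: 0.0642
barrel_mid [313. 125.] 0.89 [ 527.5 -173.3   37. ]
[ 0.51256816 -0.25409589  0.3292561 ]
barrel_mid carrier [-0.2 28.4]
pos [ 512.8 -253.6  329.4] jawyaw -10.67 -> shift cm [-3.000e-02  4.416e+01 -1.064e+01] spin -15.07
```

View pics/w7.png

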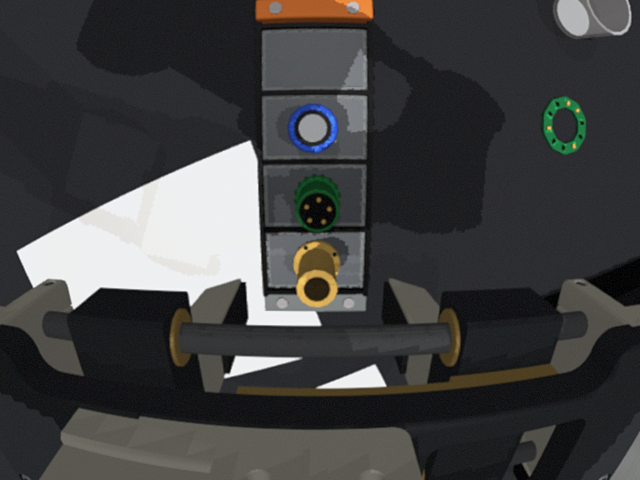

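The barrel (313,126) is centred in pocket 2. For the spindle I stop short of it and measure from close by.

```bash
python3 -m jog '[{"fingers":0.3,"x":0,"y":5,"z":-1.2,"spin":0},{"fingers":0.3,"x":0,"y":10.5,"z":-2.5,"spin":0},{"fingers":0.3,"x":0,"y":16,"z":-3.9,"spin":0},{"fingers":0.3,"x":0,"y":21.5,"z":-5.2,"spin":0},{"fingers":0.3,"x":0,"y":27,"z":-6.5,"spin":0}]'
python3 -m jog '[{"fingers":0.3,"x":0,"y":5,"z":-1.2,"spin":-4},{"fingers":0.3,"x":0,"y":10,"z":-2.5,"spin":-8},{"fingers":0.3,"x":0,"y":15,"z":-3.7,"spin":-12},{"fingers":0.3,"x":0,"y":17,"z":-4.1,"spin":-15},{"fingers":0.3,"x":0,"y":17,"z":-4.1,"spin":-15}]'
python3 -m jog '[{"fingers":0.3,"x":0,"y":0,"z":0,"spin":0}]'
python3 - <<'E'
from meas import *
o,r=measure(["spindle_mid"],.038,"w8"); X=r["spindle_mid"]
plan(o,[X[0],X[1],.30],4.4)
E
```

```text
time: 24.7
tool_pos: [0.4984, 0.0255, 0.3298]
tool_rot: [0.341, 1.57, 0.155]
contact_force: [0.1, 0.3, 0.9]
opening: 0.0643
time: 25.32
tool_pos: [0.4896, 0.1995, 0.3295]
tool_rot: [-3.105, 1.571, -3.027]
contact_force: [0.3, -0.6, 0.6]
opening: 0.0642
time: 25.45
tool_pos: [0.4901, 0.1973, 0.3296]
tool_rot: [-2.278, 1.57, -2.204]
contact_force: [-1.1, -0.5, -0.6]
opening: 0.0643
spindle_mid [350. 113.] 0.63 [509.3 289.5  38. ]
pos [490.1 197.3 329.6] jawyaw 4.25 -> shift cm [2.95 9.05 2.6 ] spin -0.15
```

View pics/w8.png

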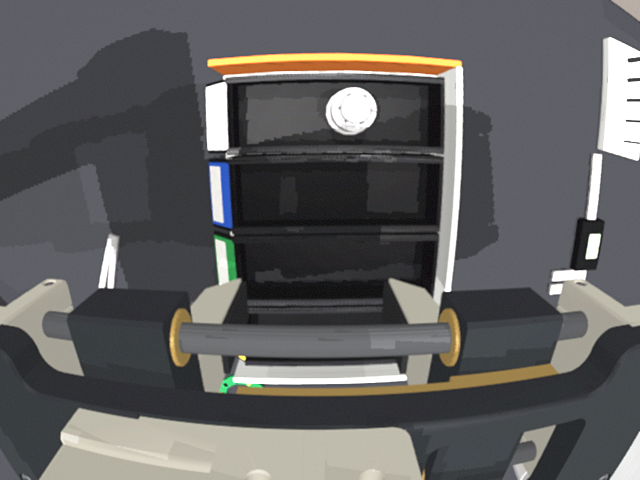

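The spindle's centre is at (351,111), which agrees with the network.

```bash
python3 -m jog '[{"fingers":0.3,"x":1,"y":4.5,"z":1.3,"spin":0},{"fingers":0.3,"x":3,"y":9,"z":2.6,"spin":0},{"fingers":0.3,"x":5,"y":9,"z":2.6,"spin":0},{"fingers":0.3,"x":7,"y":9,"z":2.6,"spin":0},{"fingers":0.3,"x":7,"y":9,"z":2.6,"spin":0}]'
python3 -m jog '[{"fingers":0.3,"x":0,"y":0,"z":0,"spin":0}]'
python3 - <<'E'
from h import *; from cell import robot
plan(robot.observe(),[.510,.289,.2005],4.4)
E
```

```text
time: 26.18
tool_pos: [0.5094, 0.2881, 0.2582]
tool_rot: [-2.78, 1.567, -2.707]
contact_force: [0.1, -0.6, 0.6]
opening: 0.0643
time: 26.3
tool_pos: [0.5101, 0.2886, 0.2605]
tool_rot: [0.24, 1.57, 0.313]
contact_force: [0.2, -0.2, 1.0]
opening: 0.0643
pos [510.1 288.6 260.5] jawyaw 4.2 -> shift cm [ 6.    0.04 -0.01] spin -0.2
```

```bash
python3 -m jog '[{"fingers":0.3,"x":3,"y":0.1,"z":0,"spin":0},{"fingers":0.3,"x":5,"y":0.1,"z":0,"spin":0},{"fingers":0.3,"x":5.9,"y":0.1,"z":0,"spin":0},{"fingers":0.3,"x":5.9,"y":0.1,"z":0,"spin":0},{"fingers":1,"x":5.9,"y":0.1,"z":0,"spin":0}]'
python3 -m jog '[{"fingers":1,"x":0,"y":0,"z":0,"spin":0},{"fingers":1,"x":0,"y":0,"z":0,"spin":0},{"fingers":1,"x":0,"y":0,"z":0,"spin":0},{"fingers":1,"x":0,"y":0,"z":0,"spin":0}]' 30
python3 -m jog '[{"fingers":1,"x":-1,"y":0,"z":0,"spin":0},{"fingers":1,"x":-4,"y":0,"z":0,"spin":0},{"fingers":1,"x":-8,"y":0,"z":0,"spin":0},{"fingers":1,"x":-10,"y":-1,"z":0,"spin":0},{"fingers":1,"x":-10,"y":-5,"z":0,"spin":0}]'
python3 - <<'E'
from h import *; from cell import robot
plan(robot.observe(),[.538,-.119,.30],-10.6)
E
```

```text
time: 26.92
tool_pos: [0.5099, 0.2903, 0.2018]
tool_rot: [0.27, 1.569, 0.345]
contact_force: [0.6, -0.4, 0.1]
opening: 0.0583
time: 27.42
tool_pos: [0.5096, 0.2902, 0.2009]
tool_rot: [0.053, 1.57, 0.128]
contact_force: [0.3, -0.5, 1.7]
opening: 0.0294
time: 28.05
tool_pos: [0.5133, 0.2412, 0.3032]
tool_rot: [0.286, 1.566, 0.364]
contact_force: [0.5, -1.0, -1.4]
opening: 0.0301
pos [513.3 241.2 303.2] jawyaw 4.44 -> shift cm [  0.26 -36.11  -0.33] spin 15.04
```

```bash
python3 -m jog '[{"fingers":1,"x":0,"y":-5,"z":0,"spin":3},{"fingers":1,"x":0,"y":-11,"z":0,"spin":6},{"fingers":1,"x":0,"y":-17,"z":0,"spin":9},{"fingers":1,"x":0,"y":-23,"z":0,"spin":12},{"fingers":1,"x":0,"y":-29,"z":-0.2,"spin":15}]'
python3 -m jog '[{"fingers":1,"x":0,"y":-3,"z":0,"spin":0},{"fingers":1,"x":0,"y":-6,"z":0.8,"spin":0},{"fingers":1,"x":0,"y":-6,"z":0.8,"spin":0}]'
python3 - <<'E'
from h import *; from cell import robot
plan(robot.observe(),[.538,-.119,.2045],-10.6)
E
```

```text
time: 28.68
tool_pos: [0.5327, -0.0509, 0.3013]
tool_rot: [-0.063, 1.57, -0.252]
contact_force: [0.8, -0.9, -2.3]
opening: 0.0294
time: 29.05
tool_pos: [0.5294, -0.1114, 0.3011]
tool_rot: [-0.667, 1.57, -0.858]
contact_force: [-0.3, -0.6, -1.4]
opening: 0.0297
pos [ 529.4 -111.4  301.1] jawyaw -10.9 -> shift cm [ 9.66 -0.58  0.98] spin -0.3
```

```bash
python3 -m jog '[{"fingers":1,"x":1,"y":-0.6,"z":1,"spin":0},{"fingers":1,"x":4,"y":-0.6,"z":1,"spin":0},{"fingers":1,"x":7,"y":-0.6,"z":1,"spin":0},{"fingers":1,"x":9.2,"y":-0.6,"z":1,"spin":0},{"fingers":1,"x":9.6,"y":-0.6,"z":1,"spin":0}]'
python3 -m jog '[{"fingers":1,"x":0.1,"y":0,"z":0,"spin":0},{"fingers":1,"x":0.2,"y":0,"z":0,"spin":0},{"fingers":1,"x":0.3,"y":0,"z":0,"spin":0},{"fingers":1,"x":0.3,"y":0,"z":0,"spin":0}]'
```

```text
time: 29.68
tool_pos: [0.5381, -0.1163, 0.2028]
tool_rot: [2.978, 1.567, 2.792]
contact_force: [-0.2, -0.1, -0.5]
opening: 0.0295
time: 30.18
tool_pos: [0.5383, -0.1173, 0.2021]
tool_rot: [-0.299, 1.57, -0.486]
contact_force: [0.1, 0.2, -2.1]
opening: 0.0291
```

```bash
python3 -m jog '[{"fingers":1,"x":0.1,"y":-0.2,"z":0,"spin":0},{"fingers":1,"x":0.2,"y":-0.2,"z":0,"spin":0},{"fingers":1,"x":0.2,"y":-0.2,"z":0,"spin":0}]'
python3 -m jog '[{"fingers":1,"x":0.1,"y":0,"z":0,"spin":0},{"fingers":1,"x":0.1,"y":0,"z":0,"spin":0}]'
```

```text
time: 30.55
tool_pos: [0.5379, -0.1194, 0.1999]
tool_rot: [-0.765, 1.57, -0.952]
contact_force: [-0.3, -1.1, 0.8]
opening: 0.0292
time: 30.8
tool_pos: [0.5378, -0.1194, 0.1999]
tool_rot: [-0.691, 1.57, -0.879]
contact_force: [-4.4, 0.3, 9.7]
opening: 0.0293
```

Seated. Releasing, rising clear and doing the last check.

```bash
python3 -m jog '[{"fingers":0.75,"x":0,"y":0,"z":0,"spin":0},{"fingers":0.3,"x":0,"y":0,"z":0,"spin":0},{"fingers":0.3,"x":0,"y":0,"z":0,"spin":0},{"fingers":0.3,"x":0,"y":0,"z":0,"spin":0},{"fingers":0.3,"x":-3,"y":0,"z":0,"spin":0}]'
python3 -m jog '[{"fingers":0.3,"x":-4,"y":0,"z":0,"spin":0},{"fingers":0.3,"x":-9,"y":0,"z":0,"spin":0},{"fingers":0.3,"x":-13,"y":-5,"z":0,"spin":0},{"fingers":0.3,"x":-15,"y":-10,"z":0,"spin":0},{"fingers":0.3,"x":-15,"y":-15,"z":0,"spin":0}]'
python3 -m jog '[{"fingers":0.3,"x":0,"y":-5,"z":0,"spin":0},{"fingers":0.3,"x":0,"y":-9,"z":0,"spin":0},{"fingers":0.3,"x":0,"y":-9,"z":0,"spin":0},{"fingers":0.3,"x":0,"y":-9,"z":0,"spin":0}]'
python3 chk.py w9 spindle_mid barrel_mid connector_mid bush_mid
```

```text
time: 31.42
tool_pos: [0.5371, -0.1189, 0.227]
tool_rot: [2.98, 1.566, 2.792]
contact_force: [-0.1, -1.0, -0.1]
opening: 0.0625
time: 32.05
tool_pos: [0.5098, -0.268, 0.381]
tool_rot: [-0.423, 1.566, -0.61]
contact_force: [0.2, -0.2, -0.6]
opening: 0.0641
time: 32.55
tool_pos: [0.4932, -0.3546, 0.3783]
tool_rot: [2.202, 1.57, 2.014]
contact_force: [0.4, 1.0, -0.1]
opening: 0.0643
barrel_mid [315.  20.] 0.85 [ 527.4 -180.4   37. ]
barrel_mid [320.  74.] 0.7 [ 522.2 -230.1   37. ]
connector_mid [318.  75.] 0.56 [ 520.9 -230.4   37. ]
bush_mid [314. 138.] 0.77 [ 506.7 -284.4   37. ]
[ 0.49321378 -0.35459983  0.37833921]
barrel_mid carrier [ 1.1 21.5]
connector_mid carrier [  3.8 -28.9]
bush_mid carrier [ -0.2 -84.6]
```

View pics/w9.png

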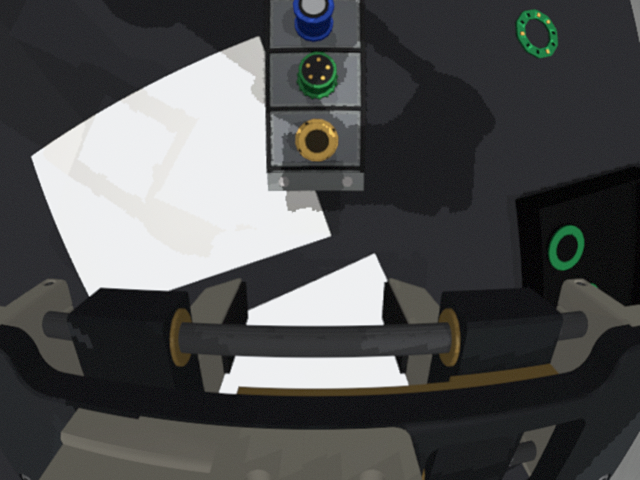

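The barrel, connector and bush stand correctly in this view. The spindle is out of frame, so I come forward 9 cm to see it.

```bash
python3 -m jog '[{"fingers":0.3,"x":0,"y":5,"z":0,"spin":0},{"fingers":0.3,"x":0,"y":9,"z":0,"spin":0},{"fingers":0.3,"x":0,"y":10,"z":0,"spin":0},{"fingers":0.3,"x":0,"y":10,"z":0,"spin":0}]'
python3 chk.py w10 spindle_mid barrel_mid connector_mid
```

```text
time: 33.3
tool_pos: [0.5121, -0.2562, 0.379]
tool_rot: [-0.917, 1.57, -1.103]
contact_force: [-0.0, -0.1, 0.4]
opening: 0.0644
barrel_mid [314. 125.] 0.65 [ 527.6 -175.2   37. ]
connector_mid [318. 189.] 0.83 [ 520.6 -230.9   37. ]
[ 0.51205305 -0.25621543  0.37903209]
barrel_mid carrier [ 0.2 26.6]
connector_mid carrier [  3.7 -29.5]
```

View pics/w10.png

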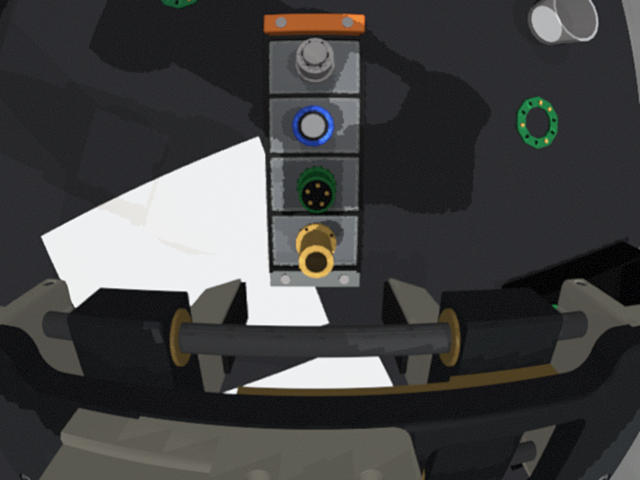

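All four parts stand upright in order from the orange end: spindle (315,61), barrel (314,126), connector (317,190), bush (316,248). The gripper is clear of them.

```bash
python3 -c "
from cell import robot
print(robot.hand_in())"
```

```text
the job is handed in; nothing more can be done
None
```

I moved all four parts from the rack to the carrier in build order. From the orange end they stand spindle, barrel, connector, bush. Each was lowered onto its pocket floor before release, and I handed in at about 33 s of the 109 s allowed.

**What the last checks showed:** the final wrist picture shows all four parts upright in the right pockets, with the gripper well clear of them. Measured positions put the barrel, connector and bush within about 4 mm of their pocket centres along and 2 mm across.

**What failed or disagreed:**
- **Spindle:** the network did not find it in either of the last two pictures. In the first it was out of frame. In the second I judged it upright and in its pocket by eye only.
- **Barrel:** one measurement at the picture edge read it about 7 mm off across the pocket. Two more central views read 1.4 mm or less.
- **Carrier position:** an early wrist view taken while the arm was moving put it about 3 to 5 mm from the overhead estimate. The later placing checks agreed with the overhead one.
- **Network label:** it also once called the connector a barrel, which the picture ruled out.

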